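# Roll the bearing sleeve up the feed ramp and hold it at the stop

### The arm

A 6-joint arm with a two-finger parallel gripper is mounted at the origin on a cart in front of the work surface, level with it; the furniture and walls round the work are solid. World frame = base frame: x ahead of the robot, y to its left, z up, the work surface at z = 0. Lengths are in m, angles in rad, forces in N, time in s.
With the tool pointing down it reaches from about 0.35 to 0.85 m from the base axis. Payload 8.1 kg.
Tool frame: the origin (TCP) lies at the very end of the fingers, on their centre line; the grasp point (between the pads) lies 19 mm behind it; z points along the fingers, x is the direction in which the jaws open and shut, and the axes are right-handed (so a half turn about z gives the same grasp; the last joint's range is limited). The gripper opens to 93 mm and grips with 3 to 60 N. Pads are 15 mm wide; open, the fingers measure 128 mm over their backs; the gripper's body (75 mm by 188 mm) begins 65 mm behind the grasp point.
Start: joints at [1.217, 0.13, 1.488, -0, 1.523, -0.085], TCP at [0.159, 0.578, 0.219] pointing down, gripper open.
Joint ranges: [-2.96, 2.96], [-0.89, 2.26], [0.02, 2.5], [-1.34, 4.48], [0, 2.73], [-2.66, 2.66]. Speed limits (rad/s): [2.39, 2.39, 2.79, 3.14, 3.14, 3.14].

### API

Orientations are given as a unit quaternion [x, y, z, w].
In Python, from cell import r gives the robot as it stands.
- The arm moves only by the shell command python3 -m pendant 'ROWS' [FORCE]. ROWS is a JSON object of lists of equal length, an entry for each row: "grip": the opening, from -1 (shut) to 1 (fully open); "xyz": the shift along the tool's x, y, z in cm, a list of three; "turn": the turn about the tool's z in degrees. In form: {"grip": [grip, ...], "xyz": [[x, y, z], ...], "turn": [turn, ...]}. A call has 1 to 12 rows; each row is the pose to reach, as a shift and turn from the pose measured when the call began, along the tool's axes at that moment; what a row does not reach only later rows make up. A row lasts 1/10 s, in which the tool goes at most 50 mm and 8.59 degrees, less where a joint would pass 70% of its speed; a pose out of reach is approached as far as the arm can. A call with a gripper value outside its range is refused whole. The fingers move at their own pace and stop on an object; FORCE is the grip in N (left out, the last holds). Time passes only in rows, so rows that repeat a pose let the fingers close. It gives the time, the measured TCP pose, the force and the opening at its end, in the units of the state.
- r.get_state(): the state, without advancing time (a new reading comes with each control period).
- r.snapshot(name): name is "scene" or "top" or "wrist"; returns the picture (420x560x3 uint8, red, green, blue); there is no depth.
- r.camera_model(name): a dict with "vertical_fov" (degrees; the focal length in pixels is half the picture's height over the tangent of half this angle, whatever the lens; pixels are square), "cx", "cy" (the principal point, pixels), "origin" and "orientation" of the camera in the world; the wrist camera has in their place "mount" (4x4, takes a point from camera to tool coordinates, whose origin is the TCP and whose axes are the tool frame's). Camera axes: x right, y up, looking along -z (the intrinsics and any distortion apply to the point x, -y, -z); pixel columns grow to the right and rows downward; lengths in m; the calibration is good to about 2 mm. The wrist camera is an equidistant fisheye: a pixel r from the principal point sees the ray r / f radians off the axis. A picture is of the moment at which its call begins: read the wrist's pose just before it. camera_model takes no time and is no camera call.
- r.close_job(): hands the job in, once; it reports no verdict.
The state is a dict: "t": time; "joints": joint angles; "joint_velocities": joint speeds; "joint_efforts": joint torques, N m; "ee_pos": TCP position; "ee_rot": TCP orientation; "contact_force": force on the tool from outside, world axes, zero at the start; "ft_torque": the same for the moment, N m; "width": finger opening in m.
Only numpy, scipy, OpenCV 4.12 (cv2) and the standard library are available. Lean on these libraries where they do the work, as an engineer would, in place of code of your own. Each camera call takes 0.05 s, during which the arm holds its last target.

### The job

With the fingertips or the outside of the fingers, push the bearing sleeve slowly up the feed ramp until it lies squarely against the end stop, never letting it roll away from the fingers or back down, and never lifting it. Finish while holding it there: the program ends with the fingers still behind the sleeve, keeping it pressed against the stop. Do not shift the stop along the ramp, and leave the bolt that stands beside the ramp where it is.

Things in the scene. Friction and masses are not known exactly. Their poses are not given: they have to be found in the camera images.
- ramp: Feed ramp, fixed to the bench: steel base 270 x 124 mm with a sloping aluminium deck. Origin: centre of the base's underside, on the bench; x points level in the uphill direction, y across, z up. The deck is 260 mm long, low end 16 mm and high end 57 mm above the bench, 86 mm wide between side rails 8 mm thick that stand 10 mm above it.
- ramp_deck (a point): Middle of the deck's surface, 36.5 mm above the ramp's origin. Axes lie with the slope, 9 degrees (0.157 rad): x uphill along the deck, y across, z square to it. Across the foot of the deck lies a round steel lip bar, 8 mm thick, its axis 112 mm downhill of this point and its top 8 mm above the deck; the sleeve rests against it at the start.
- sleeve: Bearing sleeve: loose plain oiled steel tube, outside diameter 50 mm, length 80 mm, 0.35 to 0.7 kg, 32 mm bore seen at both ends. Lies across the ramp, 2 to 4 mm clear of each side rail, and rolls freely: left alone it runs back down. Origin: its centre, 25 mm above the deck, at the start 92 mm downhill of the deck's middle; own y is its axis, x and z turn as it rolls.
- end_stop: End stop: steel bar across the deck, 82 mm wide, 16 mm thick, 34 mm high above the deck, with a low foot and two screw heads uphill of it. It is clamped somewhere between 55 and 90 mm uphill of the deck's middle and gives way only to a push above about 60 N. Origin: on the deck, at the middle of its downhill face; axes as of ramp_deck.
- stop_face (a point): Point on the downhill face of the end stop, in the middle of its width and 25 mm above the deck. Axes as of ramp_deck (x uphill, y across, z square to the deck). With the sleeve home, its centre is 25 mm downhill of this point.
- flange_bolt: Bystander: bolt standing on its head on the bench beside the ramp, 24 mm across, 68 mm high. Origin: centre of its underside.
Things that resemble listed ones, but are neither listed nor needed, are in the scene too. Several things have the shape of the sleeve; the one meant has the colours described above.

How it is judged:
At the end, for the whole second after the job is handed in: The sleeve lies still against the end stop (centre within 3 mm of its home place 25 mm downhill of the stop's face, axis within 0.05 rad of square), down on the deck (not more than 4 mm off it), the fingers touch it and it presses on the stop with at least 0.3 N, all through the last second (x of sleeve in the frame of stop_face between -0.028 and -0.02 m and z of sleeve in the frame of ramp_deck below 0.029 m and angle between the y axis of sleeve and the y axis of stop_face, either way round below 0.05 rad and contact force between sleeve and end_stop above 0.3 N and contact force between sleeve and the fingers above 0.3 N and linear speed of sleeve below 0.01 m/s); the arm keeps its last pose, push and grip.
It fails at once if the sleeve was lifted more than 10 mm off the deck (z of sleeve in the frame of ramp_deck above 0.035 m).
It fails at once if the sleeve left the foot of the ramp and rolled by itself, up or back down, faster than 0.2 m/s with nothing touching it (x of sleeve in the frame of ramp_deck above -0.085 m and linear speed of sleeve above 0.2 m/s and contact force between sleeve and the fingers below 0.02 N and contact force between sleeve and the arm below 0.02 N).
It fails at once if the stop was shifted more than 4 mm (distance of stop_face from where it was at the start of the episode above 0.004 m).
It fails at once if the bolt beside the ramp was moved more than 15 mm or knocked over (distance of flange_bolt from where it was at the start of the episode above 0.015 m or angle between flange_bolt's own z axis and vertical above 0.3 rad).
It also fails if it takes over 35 s, if anything falls off the work surface, if the arm or the gripper's body presses on something with over 40 N, if the wrist force passes 120 N, or if a joint passes its speed limit or range.

## Working session

There is one attempt and no reset: what is moved stays moved. The work goes in short steps, Python scripts to look and compute and a shell command to move; the robot and the scene stay as the last step left them, time stands still between calls to the robot, and variables do not carry over. Pictures are saved under pics/ and viewed, and the job is handed in when it is done.

```bash
ls; mkdir -p pics; python3 - <<'E'
from cell import r
import cv2
for n in ["scene","top","wrist"]:
    s=r.get_state()
    im=r.snapshot(n); cv2.imwrite(f"pics/{n}0.png",im[:,:,::-1]); print(n,r.camera_model(n))
print(r.get_state())
E
```

```text
pics
scene {'vertical_fov': 46.437451927543215, 'cx': 283.79736889684904, 'cy': 214.22056818113742, 'origin': array([ 0.12660424, -0.50231358,  0.73783561]), 'orientation': array([ 0.35900204, -0.1024979 , -0.25004488,  0.89335842])}
top {'vertical_fov': 51.95794773991288, 'cx': 278.6988553309017, 'cy': 210.2469314463417, 'origin': array([0.35301737, 0.06529891, 0.90415478]), 'orientation': array([-0.0478933 ,  0.0616963 ,  0.70702445, -0.70286288])}
wrist {'vertical_fov': 65.70646984690485, 'cx': 281.6456822898178, 'cy': 210.8586319804922, 'mount': array([[ 9.99999897e-01, -3.42520587e-04, -2.98663185e-04,
        -9.53149528e-05],
       [-4.10056957e-04, -9.63385440e-01, -2.68119983e-01,
        -7.48269401e-02],
       [-1.95891150e-04,  2.68120078e-01, -9.63385481e-01,
        -1.65838560e-01],
       [ 0.00000000e+00,  0.00000000e+00,  0.00000000e+00,
         1.00000000e+00]])}
{'t': 0.15, 'joints': array([ 1.21664241e+00,  1.30976684e-01,  1.48900010e+00,  1.24322934e-05,
        1.52296973e+00, -8.54018522e-02]), 'joint_velocities': array([-0.00091731, -0.00249578, -0.00457845, -0.00079768,  0.00137085,
        0.00089314]), 'joint_efforts': array([ 3.22214000e-04, -5.60477650e+01, -4.92333949e+01,  7.67884729e-02,
        3.06703267e-02, -8.17470686e-05]), 'ee_pos': array([0.15914848, 0.57808027, 0.21785092]), 'ee_rot': array([ 7.95464805e-01,  6.05999411e-01, -5.74830247e-04,  3.57551896e-04]), 'contact_force': array([-0.60902465,  0.95523868,  0.56596393]), 'ft_torque': array([-0.02469568,  0.02094217,  0.00606613]), 'width': 0.09292939895982705}
```

View pics/scene0.png

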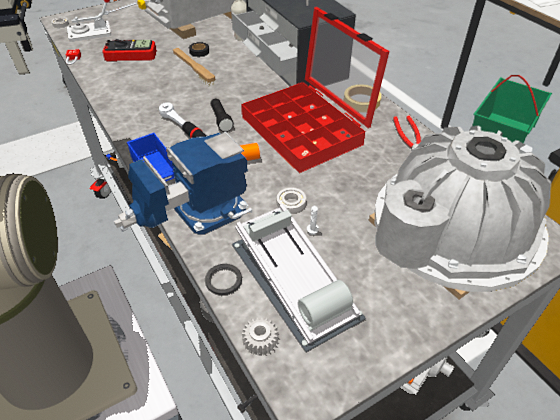

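View pics/top0.png

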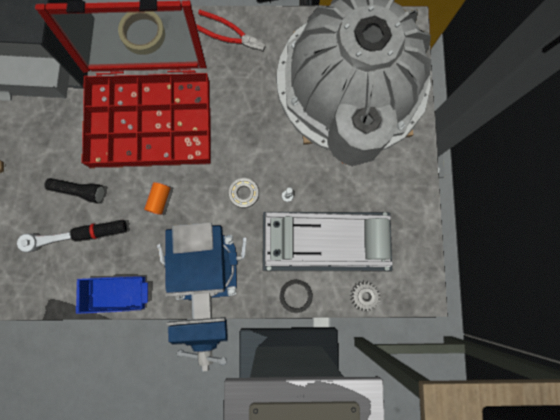

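View pics/wrist0.png

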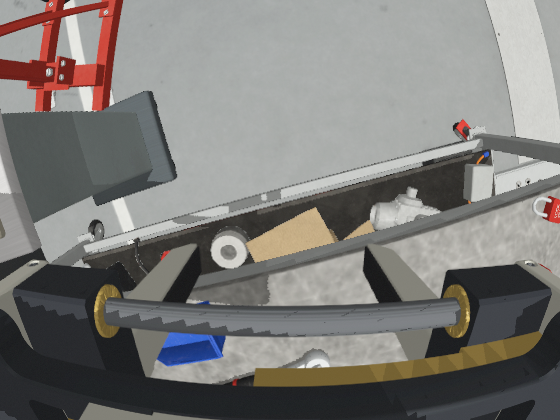

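The top view shows the ramp at (265-392, 210-272), with the stop at its left end near (285,240), the sleeve at the right near (378,240) and the bolt at (288,195). Uphill is therefore about +y. I'll enlarge both views for precise pixels.

```bash
python3 - <<'E'
import cv2
a=cv2.imread("pics/top0.png")[175:285,250:405]; cv2.imwrite("pics/topc.png",cv2.resize(a,None,fx=5,fy=5,interpolation=cv2.INTER_CUBIC))
a=cv2.imread("pics/scene0.png")[185:360,225:375]; cv2.imwrite("pics/scenec.png",cv2.resize(a,None,fx=3.4,fy=3.4,interpolation=cv2.INTER_CUBIC))
E
```

```text
(no output)
```

View pics/topc.png

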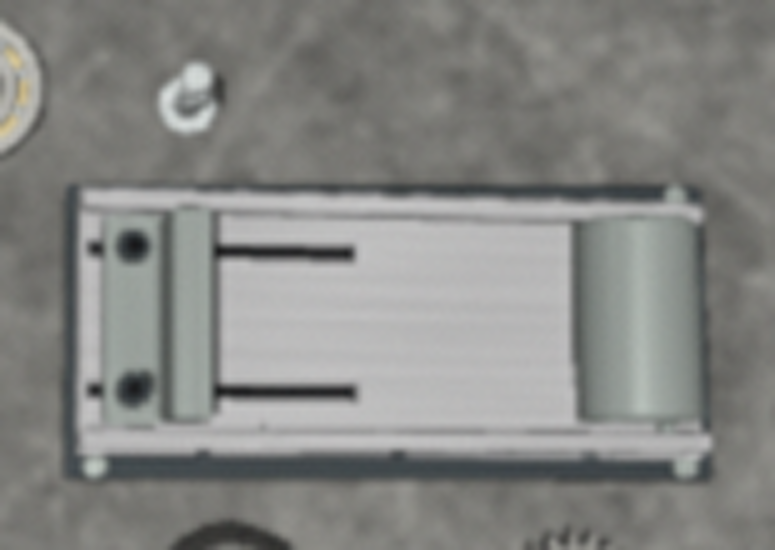

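View pics/scenec.png

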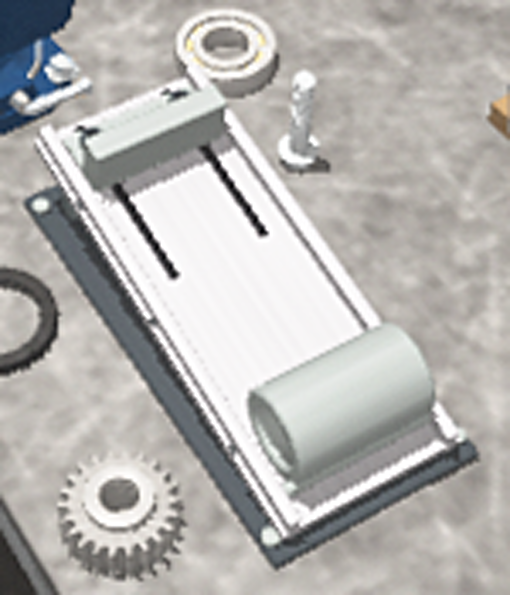

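```bash
cat > h.py <<'E'
import numpy as np, cv2
from cell import r
from scipy.spatial.transform import Rotation as R
CM={n:r.camera_model(n) for n in("scene","top")}
def ray(n,uv):
    c=CM[n]; f=210/np.tan(np.radians(c["vertical_fov"])/2)
    d=np.array([(uv[0]-c["cx"])/f,-(uv[1]-c["cy"])/f,-1])
    return np.array(c["origin"]),R.from_quat(c["orientation"]).apply(d/np.linalg.norm(d))
def onz(n,uv,z):
    o,d=ray(n,uv); return o+d*(z-o[2])/d[2]
def tri(a,b):
    o1,d1=ray("top",a);o2,d2=ray("scene",b)
    s=np.linalg.lstsq(np.c_[d1,-d2],o2-o1,rcond=None)[0]
    p,q=o1+s[0]*d1,o2+s[1]*d2
    return (p+q)/2,np.linalg.norm(p-q)
def proj(n,P):
    c=CM[n]; f=210/np.tan(np.radians(c["vertical_fov"])/2)
    v=R.from_quat(c["orientation"]).inv().apply(np.array(P)-c["origin"])
    return np.array([c["cx"]-f*v[0]/v[2], c["cy"]+f*v[1]/v[2]])
tc=lambda x,y:((x+.5)/5-.5+250,(y+.5)/5-.5+175)
sc=lambda x,y:((x+.5)/3.4-.5+225,(y+.5)/3.4-.5+185)
E
python3 - <<'E'
from h import *
np.set_printoptions(precision=4,suppress=True)
for nm,a,b in [("BR",(712,480),(280,567)),("TR",(703,190),(478,455)),("BL",(65,478),(25,203)),
 ("slot far end",(355,254),(265,235)),("slot near end",(356,392),(176,277)),
 ("stop dn top near",(213,416),(92,148)),("stop dn top far",(215,210),(222,98)),
 ("bolt top",(199,73),(303,80)),("bolt foot",(187,103),(300,155)),
 ("sleeve near top",(0,0),(0,0))][:-1]:
    print(nm,*tri(tc(*a),sc(*b)))
for a in [(68,185),(703,190),(712,480),(65,478)]: print("z=.006",onz("top",tc(*a),.006))
E
```

```text
BR [ 0.3658 -0.1876  0.0042] 0.00027443151879085956
TR [ 0.4865 -0.1887  0.0054] 0.002174292906621058
BL [0.3675 0.0818 0.0023] 0.002006409784831954
slot far end [ 0.4555 -0.036   0.0409] 0.0025318625098512634
slot near end [ 0.4    -0.0353  0.0404] 0.0023762564073211714
stop dn top near [0.3871 0.0253 0.0922] 0.005415535041111725
stop dn top far [0.4657 0.0234 0.0894] 0.004902190985517626
bolt top [0.5231 0.0281 0.0693] 0.005420442721424024
bolt foot [0.5247 0.0299 0.003 ] 0.0033570807225390695
z=.006 [0.4907 0.0799 0.006 ]
z=.006 [ 0.4874 -0.189   0.006 ]
z=.006 [ 0.3657 -0.187   0.006 ]
z=.006 [0.3684 0.0813 0.006 ]
```

```bash
python3 - <<'E'
from h import *
np.set_printoptions(precision=4,suppress=True)
print("anvil TR?",tri((213,225),(208,131)),tri((213,250),(246,152)))
print("vise orange", tri((158,185),(251,153)))
print("dome cyl rim", tri((368,120),(420,200)))
# sleeve: silhouette tests
U=np.array([0.0115,1,0]);U/=np.linalg.norm(U); A=np.array([U[1],-U[0],0])
C=np.array([.428,-.0537,0])
c,s=np.cos(np.radians(9)),np.sin(np.radians(9))
def deck(sx,y,z): return C+np.array([0,0,.0365])+U*(sx*c-z*s)+A*y+np.array([0,0,1])*(sx*s+z*c)
for nm,P in [("sleeve c",deck(-.092,0,.025)),("sl end near",deck(-.092,-.04,.025)),("sl end far",deck(-.092,.04,.025)),("bore near",deck(-.092,-.04,.025))]:
    t=proj("top",P);q=proj("scene",P); print(nm,P,"topc",(t+.5-[250,175])*5-.5,"scenec",(q+.5-[225,185])*3.4-.5)
# stop from single views, edge on the known height
for a in [(213,416),(215,210),(215,315)]:
    for sx in [.07,.075,.08,.085,.09]:
        t=proj("top",deck(sx,0,.034)); 
    print()
for sx in [.07,.075,.08,.085,.09]:
    t=proj("top",deck(sx,0,.034));q=proj("scene",deck(sx,-.041,0));q2=proj("scene",deck(sx,.041,0))
    print(sx,"top x",(t[0]+.5-250)*5-.5,"scene foot",(q+.5-[225,185])*3.4-.5,(q2+.5-[225,185])*3.4-.5)
E
```

```text
anvil TR? (array([0.4101, 0.1656, 0.2132]), np.float64(0.05711401749384552)) (array([0.4207, 0.154 , 0.1599]), np.float64(0.0443115222279005))
vise orange (array([0.5409, 0.3054, 0.0057]), np.float64(0.016686106373461868))
dome cyl rim (array([ 0.6374, -0.1149,  0.1525]), np.float64(0.0002761284920747234))
sleeve c [ 0.4269 -0.1485  0.0468] topc [637.3506 324.5851] scenec [343.5252 402.8319]
sl end near [ 0.3869 -0.148   0.0468] topc [640.4895 425.0787] scenec [274.6647 438.5875]
sl end far [ 0.4669 -0.1489  0.0468] topc [634.2563 225.5229] scenec [410.0249 368.3023]
bore near [ 0.3869 -0.148   0.0468] topc [640.4895 425.0787] scenec [274.6647 438.5875]



0.07 top x 247.17353150763284 scene foot [110.1593 213.3946] [239.5252 155.9923]
0.075 top x 234.42248108430516 scene foot [105.7461 206.4265] [234.9206 149.3893]
0.08 top x 221.6447508522266 scene foot [101.356  199.4951] [230.3395 142.8198]
0.085 top x 208.8402569879902 scene foot [ 96.9889 192.5999] [225.7816 136.2836]
0.09 top x 196.00891531667583 scene foot [ 92.6447 185.7408] [221.2468 129.7805]
```

```bash
python3 -m pendant '{"grip":[-0.14,-0.14,-0.14,-0.14,-0.14,-0.14,-0.14,-0.14,-0.14,-0.14,-0.14,-0.14],"xyz":[[0,0,-5],[0,0,-10],[-2.4,4.4,-10],[-4.8,8.8,-10],[-7.2,13.2,-10],[-9.6,17.6,-10],[-12,22,-10],[-14.4,26.4,-10],[-16.8,31,-10],[-19.1,35.4,-10],[-19.1,35.4,-10],[-19.1,35.4,-10]],"turn":[0,0,8,16,24,32,40,48,56,64,72,75]}'
cat >> h.py <<'E'
def go(P,az):
    s=r.get_state(); Rm=R.from_quat(s["ee_rot"]).as_matrix()
    d=Rm.T@(np.array(P)-s["ee_pos"])*100
    a=np.degrees(np.arctan2(Rm[1,0],Rm[0,0]))
    print("t",s["t"],"pos",s["ee_pos"],"w",s["width"],"F",s["contact_force"],"\n shift cm",d.round(2),"turn",(a-az).round(2),"j",s["joints"].round(3))
E
python3 -c "
from h import *
go([.427,-.2,.318],-.66)"
```

```text
t: 1.35
ee_pos: [0.451, 0.2982, 0.3175]
ee_rot: [1.0, -0.008, -0.001, 0.001]
contact_force: [0.5, -0.1, 0.2]
width: 0.0398
t 1.35 pos [0.45100626 0.29818011 0.31746773] w 0.039801484296904575 F [ 0.53367526 -0.1107774   0.19418705] 
 shift cm [-1.600e+00  4.985e+01  4.000e-02] turn -0.26 j [ 4.900e-01 -4.800e-02  1.493e+00 -1.000e-03  1.698e+00  5.060e-01]
```

```bash
python3 -m pendant '{"grip":[-0.14,-0.14,-0.14,-0.14,-0.14,-0.14,-0.14,-0.14,-0.14,-0.14,-0.14,-0.14],"xyz":[[-0.2,5,0],[-0.4,10,0],[-0.6,15,0],[-0.8,20,0],[-1,25,0],[-1.2,30,0],[-1.4,35,0],[-1.5,40,0],[-1.6,45,0],[-1.6,49.9,3],[-1.6,49.9,8],[-1.6,49.9,12]],"turn":[0,0,0,0,0,0,0,0,0,0,0,0]}'
python3 - <<'E'
from h import *
go([.427,-.197,.20],-.66)
s=r.get_state();im=r.snapshot("wrist");cv2.imwrite("pics/w1.png",im[:,:,::-1])
im=r.snapshot("scene");cv2.imwrite("pics/s1.png",im[:,:,::-1])
E
```

```text
t: 2.55
ee_pos: [0.4264, -0.2028, 0.197]
ee_rot: [1.0, -0.01, -0.0, 0.001]
contact_force: [0.4, 0.2, -0.2]
width: 0.0401
t 2.55 pos [ 0.42643634 -0.20279665  0.19698356] w 0.04005803190742685 F [ 0.40841909  0.17974367 -0.24120923] 
 shift cm [ 0.04 -0.58 -0.3 ] turn -0.45 j [-0.55  -0.212  1.861 -0.003  1.492 -0.531]
```

View pics/w1.png

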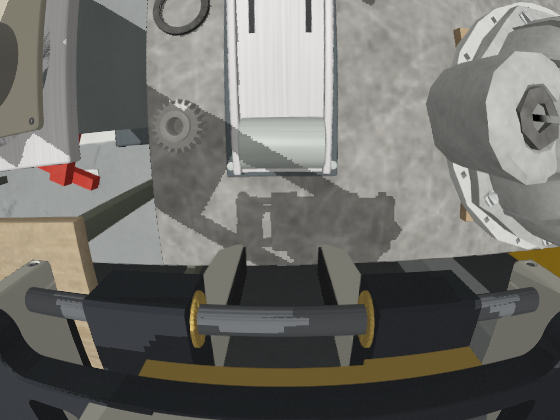

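View pics/s1.png

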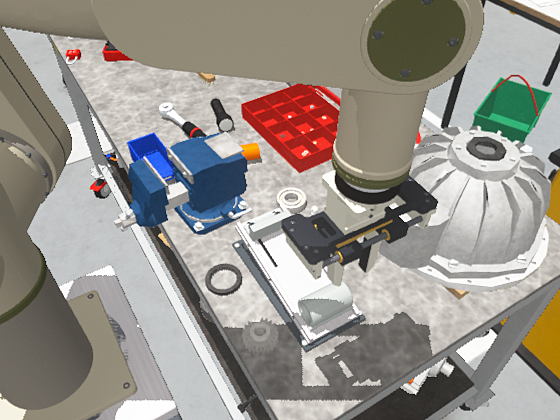

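The wrist view shows the sleeve at columns 240-327, rows 117-166, centred between the fingers (about column 282). I'll check its position with wrist rays.

```bash
cat >> h.py <<'E'
def wray(uv,s):
    c=r.camera_model("wrist");f=210/np.tan(np.radians(c["vertical_fov"])/2)
    v=np.array([uv[0]-c["cx"],uv[1]-c["cy"]]);rr=np.linalg.norm(v);th=rr/f
    d=np.array([v[0]/rr*np.sin(th),-v[1]/rr*np.sin(th),-np.cos(th)])
    M=np.array(c["mount"]);Rm=R.from_quat(s["ee_rot"]).as_matrix()
    return s["ee_pos"]+Rm@M[:3,3],Rm@M[:3,:3]@d
E
python3 - <<'E'
from h import *
np.set_printoptions(precision=4,suppress=True)
s=r.get_state()
im=cv2.imread("pics/w1.png"); print(im[100:190:3,283].tolist())
for uv,nm in [((283,118),"uphill sil"),((283,166),"downhill sil")]:
    o,d=wray(uv,s)
    # distance in yz plane: lines tangent to circle r=25
    print(nm,o+d*(.0468-o[2])/d[2], "angle",np.degrees(np.arctan2(d[1],-d[2])))
    n=np.array([-d[2],d[1]])/np.hypot(d[1],d[2]) # normal in (y,z)
    C=np.array([-.1485,.0468]); print(" dist to tangent circle centre", n@(C-o[1:]))
for uv in [(240,140),(326,140)]:
    o,d=wray(uv,s); print(o+d*(.065-o[2])/d[2])
a=cv2.resize(im[90:200,200:360],None,fx=5,fy=5,interpolation=cv2.INTER_CUBIC);cv2.imwrite("pics/w1c.png",a)
E
```

```text
[[216, 217, 218], [216, 217, 218], [214, 215, 217], [214, 215, 217], [213, 215, 216], [213, 214, 215], [149, 154, 150], [168, 175, 170], [177, 182, 177], [186, 191, 186], [189, 194, 190], [192, 197, 193], [197, 202, 198], [207, 212, 207], [210, 216, 211], [203, 208, 203], [188, 194, 189], [183, 188, 183], [175, 181, 175], [113, 118, 114], [109, 113, 109], [103, 107, 104], [97, 101, 98], [136, 137, 139], [68, 66, 62], [62, 61, 58], [126, 131, 133], [144, 149, 152], [146, 150, 152], [149, 155, 156]]
uphill sil [ 0.4228 -0.1193  0.0468] angle 1.0500832403994147
 dist to tangent circle centre -0.02914930851100715
downhill sil [ 0.4221 -0.1654  0.0468] angle -7.4064074028226825
 dist to tangent circle centre 0.016744773650874036
[ 0.384  -0.1385  0.065 ]
[ 0.4612 -0.1397  0.065 ]
```

View pics/w1c.png

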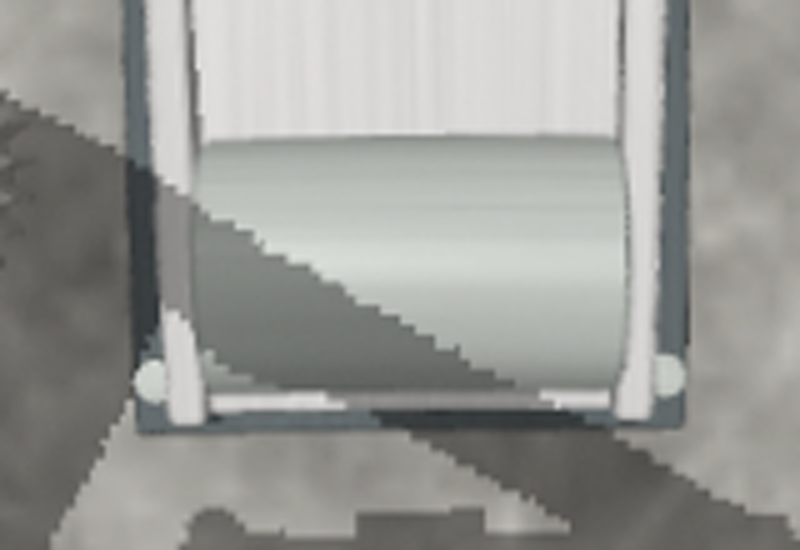

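```bash
python3 -m pendant '{"grip":[-0.14,-0.14,-0.14,-0.14,-0.14,-0.14,-0.14,-0.14],"xyz":[[-0.1,-0.3,4],[-0.1,-0.3,8],[-0.1,-0.3,11],[-0.1,-0.3,13],[-0.1,-0.3,14.5],[-0.1,-0.3,15.5],[-0.1,-0.3,15.8],[-0.1,-0.3,15.8]],"turn":[-0.5,-0.5,-0.5,-0.5,-0.5,-0.5,-0.5,-0.5]}'
python3 - <<'E'
from h import *
go([.425,-.181,.038],-.66)
im=r.snapshot("wrist");cv2.imwrite("pics/w2.png",im[:,:,::-1])
E
```

```text
t: 3.45
ee_pos: [0.4203, -0.1953, 0.0341]
ee_rot: [1.0, -0.004, -0.006, -0.002]
contact_force: [-0.3, -0.0, 1.0]
width: 0.0399
t 3.45 pos [ 0.42032386 -0.19529008  0.03413101] w 0.03993595366371264 F [-0.30516302 -0.03903298  1.01656955] 
 shift cm [ 0.45 -1.43 -0.39] turn 0.18 j [-5.440e-01 -5.100e-02  2.028e+00 -2.000e-03  1.177e+00 -5.340e-01]
```

View pics/w2.png

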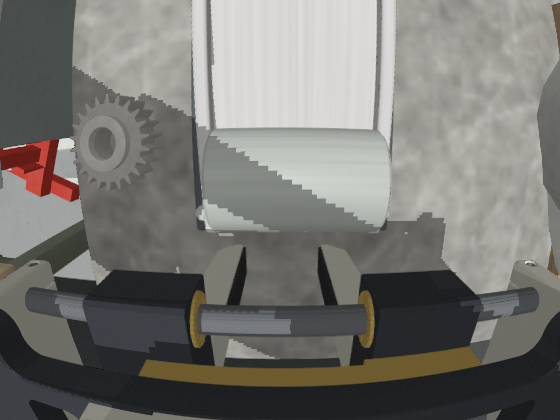

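The fingers are behind the sleeve. The sleeve's centre is at column 297 and the fingers' at 282, so I'll shift +5 mm in x, raise 4 mm and creep to contact.

```bash
python3 -m pendant '{"grip":[-0.14,-0.14,-0.14,-0.14,-0.14,-0.14,-0.14],"xyz":[[0.4,0,-0.4],[0.4,-0.3,-0.4],[0.4,-0.6,-0.4],[0.4,-0.9,-0.4],[0.4,-1.1,-0.4],[0.4,-1.3,-0.4],[0.4,-1.3,-0.4]],"turn":[0,0,0,0,0,0,0]}'
python3 - <<'E'
from h import *
go([.425,-.181,.038],-.66)
print(R.from_quat(r.get_state()["ee_rot"]).as_matrix().round(4))
E
```

```text
t: 4.2
ee_pos: [0.4245, -0.1822, 0.0383]
ee_rot: [1.0, -0.004, -0.006, -0.002]
contact_force: [-0.1, 0.1, 0.4]
width: 0.0398
t 4.2 pos [ 0.42450486 -0.18224861  0.03828134] w 0.039774135577087734 F [-0.06828731  0.07016302  0.4040562 ] 
 shift cm [ 0.05 -0.13  0.03] turn 0.2 j [-5.150e-01 -6.200e-02  2.030e+00 -2.000e-03  1.186e+00 -5.060e-01]
[[ 0.9999 -0.0082 -0.0113]
 [-0.0081 -1.      0.004 ]
 [-0.0113 -0.0039 -0.9999]]
```

```bash
python3 -m pendant '{"grip":[-0.14,-0.14,-0.14,-0.14,-0.14,-0.14,-0.14,-0.14,-0.14,-0.14],"xyz":[[0,-0.3,-0.05],[0,-0.6,-0.09],[0,-0.9,-0.14],[0,-1.3,-0.2],[0,-1.7,-0.26],[0,-2.1,-0.32],[0,-2.5,-0.38],[0,-2.9,-0.45],[0,-3.3,-0.51],[0,-3.5,-0.54]],"turn":[0,0,0,0,0,0,0,0,0,0]}'
python3 - <<'E'
from h import *
go([.425,-.181,.038],-.66)
im=r.snapshot("wrist");cv2.imwrite("pics/w3.png",im[:,:,::-1])
im=r.snapshot("scene");cv2.imwrite("pics/s3.png",im[:,:,::-1])
go([.425,-.181,.038],-.66)
E
```

```text
t: 5.2
ee_pos: [0.4248, -0.1467, 0.0438]
ee_rot: [1.0, -0.004, -0.006, -0.002]
contact_force: [0.1, -2.9, 0.2]
width: 0.0402
t 5.2 pos [ 0.42482279 -0.14674508  0.0438282 ] w 0.04015433485450122 F [ 0.11527629 -2.89128401  0.24591915] 
 shift cm [0.05 3.43 0.57] turn 0.21 j [-4.46e-01 -1.06e-01  2.06e+00 -1.00e-03  1.20e+00 -4.38e-01]
t 5.3 pos [ 0.42474978 -0.14666159  0.04369757] w 0.03971900079253841 F [ 0.1774445  -0.43964701 -0.51832208] 
 shift cm [0.06 3.44 0.55] turn 0.22 j [-4.46e-01 -1.06e-01  2.06e+00 -1.00e-03  1.20e+00 -4.38e-01]
```

View pics/w3.png

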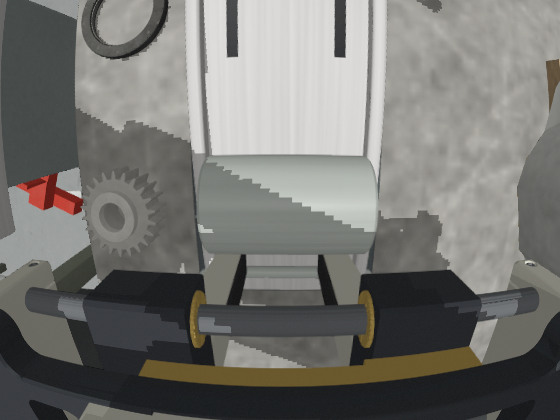

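View pics/s3.png

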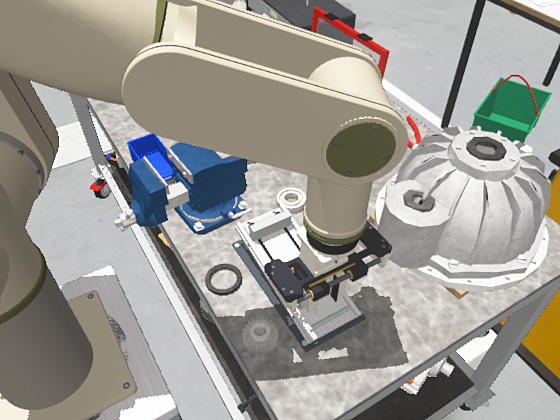

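The sleeve (columns 200-376, bottom edge row 253) sits square on both fingers and clear of the lip. I'll keep pushing.

```bash
python3 -m pendant '{"grip":[-0.14,-0.14,-0.14,-0.14,-0.14,-0.14,-0.14,-0.14,-0.14,-0.14,-0.14,-0.14],"xyz":[[0,-0.3,-0.05],[0,-0.7,-0.11],[0,-1.2,-0.18],[0,-1.7,-0.26],[0.1,-2.2,-0.34],[0.1,-2.7,-0.42],[0.1,-3.2,-0.49],[0.1,-3.7,-0.57],[0.1,-4.2,-0.65],[0.1,-4.7,-0.72],[0.1,-5.1,-0.78],[0.1,-5.4,-0.83]],"turn":[0,0,0,0,0,0,0,0,0,0,0,0]}'
python3 - <<'E'
from h import *
im=r.snapshot("wrist");cv2.imwrite("pics/w4.png",im[:,:,::-1])
go([.425,-.033,.060],-.66)
E
```

```text
t: 6.5
ee_pos: [0.4262, -0.0923, 0.0523]
ee_rot: [1.0, -0.004, -0.006, -0.002]
contact_force: [0.6, -2.5, 2.1]
width: 0.04
t 6.55 pos [ 0.42622072 -0.09192248  0.05225689] w 0.03987472706524024 F [-0.62235732 -0.79553096 -0.21647121] 
 shift cm [-0.18 -5.89 -0.74] turn 0.23 j [-3.310e-01 -1.590e-01  2.090e+00  1.000e-03  1.223e+00 -3.240e-01]
```

View pics/w4.png

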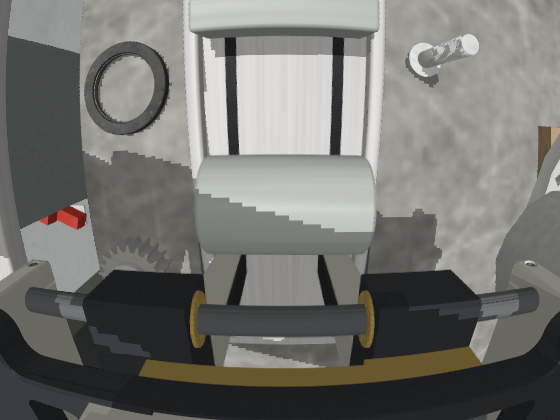

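Sleeve square on both fingers; the stop is at the top (bottom edge about row 37) and the bolt at (430,58) is well clear. Continuing to just short of the stop.

```bash
python3 -m pendant '{"grip":[-0.14,-0.14,-0.14,-0.14,-0.14,-0.14,-0.14,-0.14,-0.14,-0.14,-0.14,-0.14],"xyz":[[0,-0.3,-0.05],[0,-0.7,-0.11],[0,-1.2,-0.18],[0,-1.7,-0.26],[0,-2.2,-0.34],[0,-2.7,-0.42],[0,-3.2,-0.49],[0,-3.7,-0.57],[0,-4.1,-0.63],[0,-4.4,-0.68],[0,-4.6,-0.71],[0,-4.8,-0.74]],"turn":[0,0,0,0,0,0,0,0,0,0,0,0]}'
python3 - <<'E'
from h import *
im=r.snapshot("wrist");cv2.imwrite("pics/w5.png",im[:,:,::-1])
go([.425,-.033,.060],-.66)
E
```

```text
t: 7.75
ee_pos: [0.4266, -0.0439, 0.0599]
ee_rot: [1.0, -0.004, -0.006, -0.003]
contact_force: [0.7, -2.3, 1.7]
width: 0.0401
t 7.8 pos [ 0.42661969 -0.0435383   0.05988159] w 0.040054269728656965 F [ 0.12915648 -1.05709995  0.53357108] 
 shift cm [-0.17 -1.05 -0.  ] turn 0.23 j [-0.224 -0.192  2.104  0.003  1.243 -0.217]
```

View pics/w5.png

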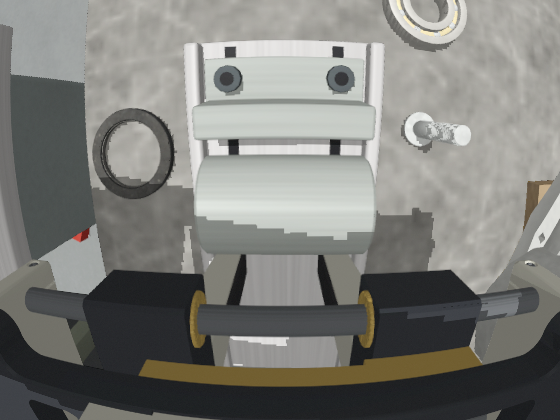

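The gap to the stop is rows 137-155, about 10 mm. I'll creep in and watch the force.

```bash
python3 -m pendant '{"grip":[-0.14,-0.14,-0.14,-0.14,-0.14,-0.14,-0.14,-0.14],"xyz":[[0,-0.15,-0.02],[0,-0.3,-0.05],[0,-0.45,-0.07],[0,-0.6,-0.09],[0,-0.7,-0.11],[0,-0.8,-0.12],[0,-0.9,-0.14],[0,-0.9,-0.14]],"turn":[0,0,0,0,0,0,0,0]}'
python3 - <<'E'
from h import *
im=r.snapshot("wrist");cv2.imwrite("pics/w6.png",im[:,:,::-1])
go([.425,-.033,.060],-.66)
E
```

```text
t: 8.6
ee_pos: [0.4267, -0.0344, 0.0613]
ee_rot: [1.0, -0.004, -0.006, -0.003]
contact_force: [0.8, -1.1, 0.3]
width: 0.0401
t 8.65 pos [ 0.42670536 -0.03437505  0.06127808] w 0.04001339720314885 F [ 0.29963842 -0.66876337  0.08052685] 
 shift cm [-0.17 -0.14  0.13] turn 0.23 j [-0.203 -0.197  2.105  0.003  1.246 -0.197]
```

View pics/w6.png

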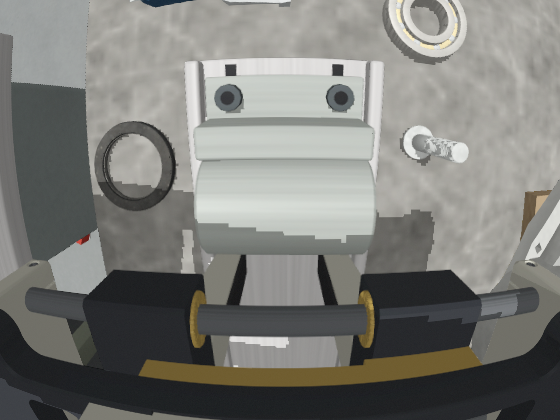

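```bash
python3 -m pendant '{"grip":[-0.14,-0.14,-0.14,-0.14],"xyz":[[0,-0.05,-0.01],[0,-0.1,-0.01],[0,-0.15,-0.02],[0,-0.15,-0.02]],"turn":[0,0,0,0]}'
python3 -m pendant '{"grip":[-0.14,-0.14,-0.14],"xyz":[[0,-0.05,-0.01],[0,-0.1,-0.01],[0,-0.1,-0.01]],"turn":[0,0,0]}'
```

```text
t: 9.05
ee_pos: [0.4267, -0.0341, 0.0614]
ee_rot: [1.0, -0.004, -0.006, -0.002]
contact_force: [0.7, -9.1, -1.2]
width: 0.04
t: 9.35
ee_pos: [0.4267, -0.0341, 0.0614]
ee_rot: [1.0, -0.004, -0.006, -0.001]
contact_force: [1.0, -8.4, -2.0]
width: 0.0399
```

The reaction is now about 8.5 N against the stop and the position is unchanged, so the sleeve is home. I'll check that the hold stays steady and square.

```bash
python3 - <<'E'
from h import *
for n in ["wrist","scene","top","wrist","top","top"]:
    im=r.snapshot(n); s=r.get_state(); print(s["t"].__round__(2),s["ee_pos"].round(4),s["contact_force"].round(1),s["ft_torque"].round(2))
    cv2.imwrite(f"pics/f_{n}.png",im[:,:,::-1])
a=cv2.imread("pics/f_wrist.png")[100:270,170:400];cv2.imwrite("pics/fc.png",cv2.resize(a,None,fx=3.4,fy=3.4,interpolation=cv2.INTER_CUBIC))
E
```

```text
9.4 [ 0.4267 -0.0341  0.0614] [ 0.4 -9.4 -1.9] [-1.63 -0.05  0.05]
9.45 [ 0.4267 -0.0341  0.0614] [ 0.5 -8.8 -0.8] [-1.57 -0.08  0.02]
9.5 [ 0.4267 -0.0341  0.0614] [ 1.8 -8.7 -0.8] [-1.59 -0.03  0.  ]
9.55 [ 0.4267 -0.0341  0.0614] [-0.3 -9.  -1.8] [-1.61 -0.04  0.03]
9.6 [ 0.4267 -0.0341  0.0614] [ 0.  -8.2 -0.5] [-1.55 -0.09  0.05]
9.65 [ 0.4267 -0.0341  0.0614] [ 1.2 -7.6 -1.5] [-1.57 -0.06  0.05]
```

View pics/fc.png

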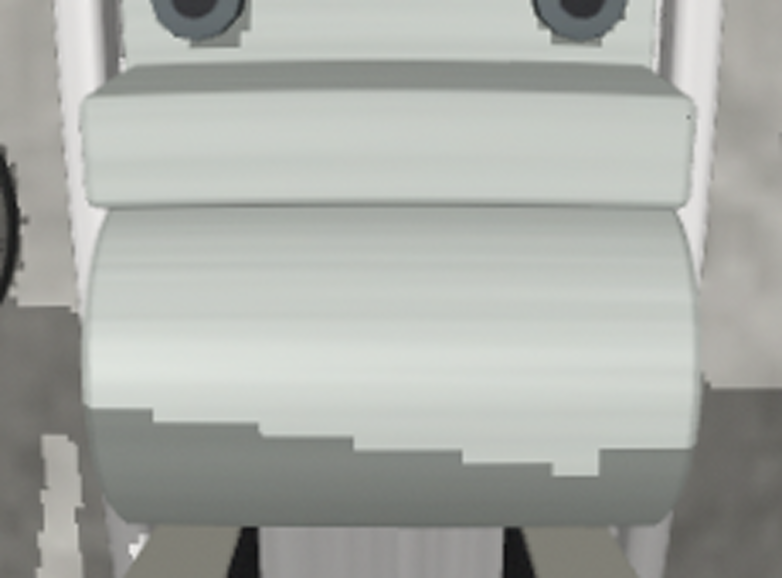

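View pics/f_scene.png

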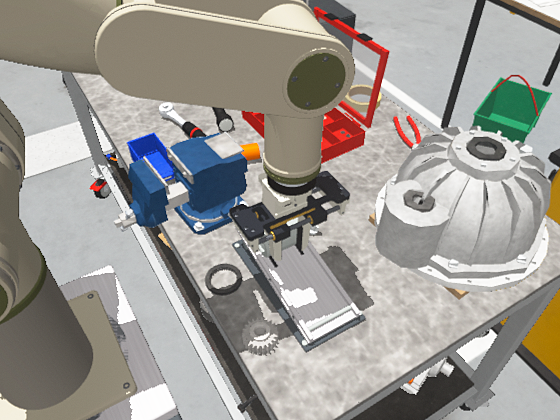

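The sleeve lies square against the stop: both edges run level in the close-up, at about rows 205 and 525. Both fingers are behind it and the bolt is still standing. The push is steady at 8-9 N, so I'm handing in.

```bash
python3 -c "
from cell import r
print(r.close_job())
s=r.get_state();print(s['t'],s['ee_pos'],s['contact_force'])"
```

```text
the job is handed in; nothing more can be done
None
the job is handed in; nothing more can be done
```

I pushed the sleeve up the ramp with both fingertips (jaws about 40 mm apart) at about 5 cm/s or less. It now rests against the end stop, and I handed the job in with the fingers still pressing on it, at about 9.7 s.

- **Last checks:** the tool position held still over the last 0.3 s, with a steady reaction of 7.6–9.4 N along the ramp, well below the stop's 60 N limit. In the wrist picture the sleeve is in line with the stop face with no visible gap, and both fingers are behind it.
- **Bolt and stop:** the last wrist picture before the final press showed the bolt standing, and the gripper never came near it. I did not measure the bolt or the stop for movement at the end.
- **Lifting:** I did not measure the sleeve's height above the deck during the push. Every picture showed it down on the deck and against the fingers.
- **Disagreements:** the wrist-camera estimate of the sleeve's start differed from the two-view estimate by about 4–5 mm. The two-view lines to the stop's top edge missed each other by about 5 mm. Neither mattered, because I found the final contact by force.

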